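Knock the catch open and hold the castor crate's lid up

TASK

The lid of the green castor crate is locked by a sprung catch pin with a red head: take the orange mallet, knock the pin fully home with it, and stand or lay the mallet back down on the bench. Then raise the lid by its yellow handle and hold it open at 60 degrees from shut so that a workmate can reach in; it falls shut if let go, so finish while still holding it there, steady. Do not push the pin with the hand, do not force the lid before the pin is home, and leave the other things on the bench where they are.

Things in the scene. Friction and masses are not known exactly. Their poses are not given: they have to be found in the camera images.
- crate: Green steel crate fixed to the bench, 180 (its x) x 240 (its y) x 100 mm high. Origin: centre of its underside, on the bench. Its -x side is the front (faces the robot, turned by up to about 15 degrees); the lid is hinged along the top of its +x (back) side; the catch sits on a grey bracket on its +y side. The bracket stands 45 mm out from that side, up to 106 mm above the bench.
- lid_hinge (a point): Middle of the lid's hinge line, fixed on the crate at (90, 0, 102) mm from the crate's origin. The hinge line runs along the crate's y.
- lid_handle (a point): Centre of the yellow handle bar on the lid: a round bar 12 mm thick and 120 mm long, parallel to the hinge, on two end posts. Shut, it lies 155 mm in front of the hinge line (crate's -x) and 47 mm above it (149 mm above the bench); it swings with the lid. The gap beneath the bar is 39 mm. The grey lid is 4 mm thick and ends 30 mm in front of the bar. Axes turn with the lid: y along the bar, z out of the lid's upper face.
- lid (a joint): Opening angle of the lid in rad: 0 shut (its start), 1.047 = 60 degrees, stops at 1.75. Nothing holds it up: about 0.5 kg, it falls shut below 1.5. It is blocked at about 0.05 until the catch pin is home.
- catch_pin (a joint): How far the catch pin has been driven down, in m: 0 up (locked), 0.018 fully home (free), the start is 0 to 0.003. It moves straight down against about 6 to 9 N (tight guide and light spring) and stays where it was driven to.
- pin_top (a point): Centre of the top face of the catch pin's red round head (26 mm across, 10 mm thick), about 135 mm above the bench when up and 117 mm when home, when the underside of the head sits on the grey bracket. It lies at (73.5, 150) mm in the crate's x, y. Moves with the pin.
- mallet_grip (a point): Point on the mallet's handle to grip it by, 50 mm from the head's axis. Dead-blow mallet, 0.4 kg: orange round head 44 mm across and 70 mm tall, standing upright on one of its two flat faces on the bench (start); black straight handle, 22 mm wide and 26 mm high, leaves the head level, half-way up (35 mm above the bench), along the mallet's -x, and ends 194 mm from the head's axis. Axes: x from the handle towards the head, z up.
- mallet_head (a point): Centre of the mallet's head, half-way up (35 mm above its lower face, which does the striking). Same axes as mallet_grip.
- mallet: The whole mallet; origin at the centre of the head's lower face.
- castor_a_mid (a point): Steel swivel castor standing upside down on its 60 x 60 mm plate, black wheel up, 71 mm tall; this point is half-way up on its axis. It stands on the side of the crate where the mallet does not. Leave alone.
- castor_b_mid (a point): A second, like castor, half-way up. Leave alone.
- rivet_gun: Black and red rivet gun lying on its side, about 250 x 220 mm, 68 mm high; origin on the bench beneath its barrel. Leave alone.
- drill: Green cordless drill lying on its side, about 205 x 195 mm, 62 mm high; origin on the bench beneath its body. Leave alone.
- bottle: White bottle with blue cap, 60 mm across, 150 mm tall; origin under its base. Leave alone.
- bolt_bin: Small open blue bin, 100 x 150 x 60 mm; origin under its base. Leave alone.
Things that resemble listed ones, but are neither listed nor needed, are in the scene too. What is shaped like the mallet but turquoise is not meant.

How it is judged:
On the way, in this order (a step that is already met when the one before it is completed fails the run):
1. the mallet has driven the catch pin home (value of joint catch_pin above 0.0155 m and contact force between mallet and catch_pin above 0.3 N).
2. the mallet is back down on the bench and let go (height (world z) of mallet_head below 0.05 m and linear speed of mallet below 0.05 m/s and contact force between each of the fingers, the arm and mallet below 0.1 N and contact force between mallet and lid below 0.1 N), for 0.2 s.
At the end, for the whole second after the job is handed in: The robot is still holding the lid, steady, at 60 degrees within 7 degrees (0.925 to 1.169 rad); the catch pin is still home; the mallet is on the bench, at rest, let go and not touching the lid (all of step 2 and value of joint lid between 0.925 and 1.169 rad and velocity of joint lid between -0.08 and 0.08 rad/s and contact force between any of the fingers, the arm and lid above 0.5 N and value of joint catch_pin above 0.0145 m); the arm keeps its last pose, push and grip.
It fails at once if the catch pin is pushed by the hand or arm (contact force between any of the fingers, the arm and catch_pin above 3 N).
It fails at once if the lid is forced open before the pin is home (value of joint lid above 0.2 rad and value of joint catch_pin below 0.0135 m).
It fails at once if another thing on the bench is shifted by more than 40 mm (distance of any of castor_a_mid, castor_b_mid, rivet_gun, drill, bottle, bolt_bin from where it was at the start of the episode above 0.04 m).
It also fails if it takes over 66 s, if anything falls off the work surface, if the arm or the gripper's body presses on something with over 40 N, if the wrist force passes 120 N, or if a joint passes its speed limit or range.

ROBOT

A 7-joint arm with a two-finger parallel gripper is mounted at the origin on the work surface. World frame = base frame: x ahead of the robot, y to its left, z up, the work surface at z = 0. Lengths are in m, angles in rad, forces in N, time in s.
With the tool pointing down it reaches from about 0.4 to 0.9 m from the base axis. Payload 5.5 kg.
Tool frame: the origin (TCP) lies midway between the tips of the shut fingers; the grasp point (between the pads) lies 19 mm behind it; z points along the fingers, y is the line along which they close (so a half turn about z gives the same grasp; the last joint's range is limited). The gripper opens to 92 mm and grips with 3 to 60 N. Pads are 19 mm wide; open, the fingers measure 130 mm over their backs; the gripper's body (75 mm by 190 mm) begins 47 mm behind the grasp point.
Start: joints at [-0.99, 0.501, -0.427, 1.55, 0.221, 1.138, -0.21], TCP at [0.203, 0.617, 0.227] pointing down, gripper open.
Joint ranges: [-2.88, 2.88], [-0.31, 2.03], [-1.54, 1.56], [0.2, 2.42], [-1.41, 4.55], [0.19, 2.02], [-2.57, 2.57]. Speed limits (rad/s): [2.57, 2.57, 3.14, 3.14, 3.14, 3.14, 3.14].

INTERFACE

Orientations are given as a 3x3 rotation matrix whose columns are the frame's x, y, z axes.
In Python, from bench import bot gives the robot as it stands. The module is installed in compiled form; this text tells all that it offers.
- The arm moves only by the tool jog_arm, never from a script. Its argument "commands" is a list of rows, each an object with "travel": the shift along the tool's x, y, z in m, a list of three; "rot": the turn, a rotation vector about the tool's x, y, z in degrees, a list of three. A call has 1 to 8 rows; each row shifts and turns the commanded pose from where the row before left it, along the tool's axes as they then stand; what a row does not reach is not made up. A row lasts 1/8 s, in which the tool goes at most 62.5 mm and 10.7 degrees, less where a joint would pass 70% of its speed; a pose out of reach is approached as far as the arm can. A call is refused whole if a number of a shift passes 0.0625 or a number of a turn 10.7, either way. A call with a gripper value outside its range is refused whole. "jaw" is the gripper command: -1 is fully open, 1 is shut, values between are in proportion, set as the call begins (left out, the last holds). The fingers move at their own pace and stop on an object; "force" is the grip in N (left out, the last holds). Time passes only in rows, so rows that do not move let the fingers close. It gives the time, the measured TCP pose, the force, the opening and the grip force at its end, in the units of the state.
- bot.state(): the state, without advancing time (a new reading comes with each control period).
- bot.snapshot(name): name is "scene" or "top"; returns (picture, depth): 420x560x3 uint8, blue, green, red; 420x560 float32, m along the optical axis (not along the pixel's ray), 0 where there is no reading.
- bot.calibration(name): a dict with "mtx" (3x3 intrinsics, pixels), "R" (3x3) and "t" (3): a world point X has camera coordinates R X + t. Camera axes: x right, y down, z forward; pixel columns grow to the right and rows downward; lengths in m; the calibration is good to about 2 mm. A picture is of the moment at which its call begins. calibration takes no time and is no camera call.
- bot.close_job(): hands the job in; it is judged then, once.
The state is a dict: "time_s": time; "joint_pos": joint angles; "dq": joint speeds; "joint_torque": joint torques, N m; "ee_pos": TCP position; "eef_rot": TCP orientation; "contact_force": force on the tool from outside, world axes, zero at the start; "ft_torque": the same for the moment, N m; "finger_gap": opening from 0.0 (shut) to 1.0 (fully open); "gripper_force": force on a finger pad.
Only numpy, scipy, OpenCV 4.12 (cv2) and the standard library are available. Lean on these libraries where they do the work, as an engineer would, in place of code of your own. Each camera call takes 0.05 s, during which the arm holds its last target. There are 200 camera calls.

## Working session

There is one attempt and no reset: what is moved stays moved. The work goes in short steps, Python scripts to look and compute and a tool call to move; the robot and the scene stay as the last step left them, time stands still between calls to the robot, and variables do not carry over. Pictures are saved under pics/ and viewed, at most 10 in all, crops included, and the job is handed in when it is done.

Besides the shell and the picture viewer there is one more tool, called after "Call:" by a JSON object that holds its "op" and its "data". jog_arm: Moves the arm, as the interface text tells. Its arguments: {"type":"object","properties":{"commands":{"type":"array","items":{"type":"object","properties":{"travel":{"type":"array","items":{"type":"number"}},"rot":{"type":"array","items":{"type":"number"}}}}},"jaw":{"type":"number"},"force":{"type":"number"}},"required":["commands"]}

```bash
mkdir -p pics; python3 - <<'E'
from bench import bot
import cv2,numpy as np
for n in("scene","top"):
    p,d=bot.snapshot(n); cv2.imwrite(f"pics/{n}0.png",p); np.save(f"{n}0.npy",d)
    c=bot.calibration(n); print(n,c["mtx"].tolist(),(-c["R"].T@c["t"]).round(3),c["R"].round(3).tolist())
s=bot.state(); print(s["time_s"],s["ee_pos"],np.array(s["eef_rot"]).round(3).tolist(),s["finger_gap"],s["contact_force"])
E
```

```text
scene [[460.70435884148844, 0.0, 281.0769485830822], [0.0, 460.70435884148844, 209.64202155326862], [0.0, 0.0, 1.0]] [1.446 0.484 1.283] [[-0.475, 0.88, -0.018], [0.657, 0.341, -0.672], [-0.585, -0.331, -0.74]]
top [[500.6096621531752, 0.0, 281.29936537297095], [0.0, 500.6096621531752, 210.35371589644876], [0.0, 0.0, 1.0]] [ 0.345 -0.034  1.891] [[-0.028, -1.0, -0.009], [-0.994, 0.029, -0.106], [0.106, 0.006, -0.994]]
0.1 [0.20295475 0.61682276 0.22576675] [[-0.95, 0.312, -0.001], [0.312, 0.95, -0.002], [0.0, -0.002, -1.0]] 1.002612947246883 [ 0.35535421 -0.61371352 -0.00150329]
```

View pics/scene0.png

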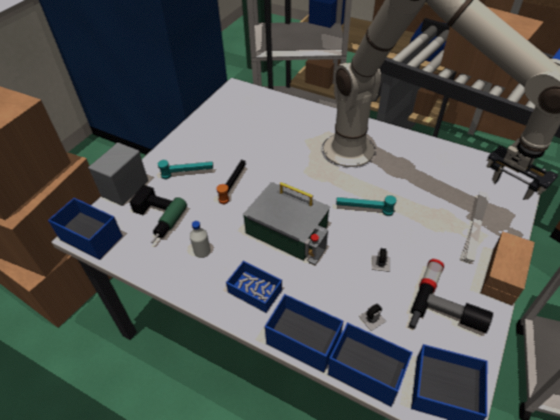

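View pics/top0.png

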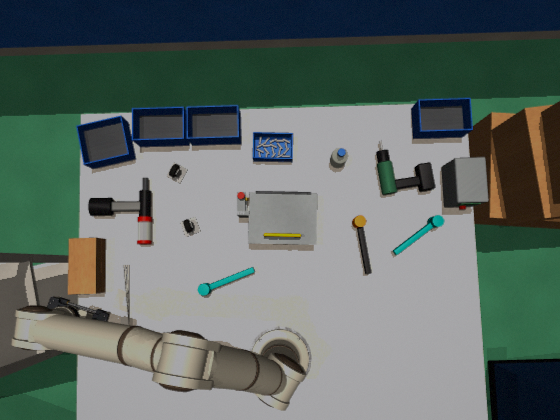

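The scene view shows the orange mallet with its head at (223,193) and handle end at (240,165). The crate is at (287,218), its yellow handle at (296,190) and the red pin at (315,238). In the top view these are the mallet head (360,221), handle end (368,270), pin (241,197) and bar (282,236).

Look-alikes are the turquoise mallets, top (205,289) and (437,221), which are the wrong colour. For the pin, the red rivet-gun parts at (145,230) and (145,193) also look similar. I choose the orange mallet at top (360,221) and will check it in one close crop.

```bash
cat > h.py <<'E'
from bench import bot
import cv2,numpy as np
def ray(n,uv,z):
    c=bot.calibration(n);C=-c["R"].T@c["t"]
    d=c["R"].T@np.linalg.inv(c["mtx"])@np.array([uv[0],uv[1],1.]);return C+d*(z-C[2])/d[2]
def pt(n,uv,dep):
    c=bot.calibration(n);return c["R"].T@(np.linalg.inv(c["mtx"])@np.array([uv[0],uv[1],1.])*dep-c["t"])
def tri(uva,uvb):
    P=[]
    for n in("top","scene"):
        c=bot.calibration(n);P.append(c["mtx"]@np.c_[c["R"],c["t"]])
    X=cv2.triangulatePoints(P[0],P[1],np.array(uva,float).reshape(2,1),np.array(uvb,float).reshape(2,1));return (X[:3]/X[3]).ravel()
def blob(img,lo,hi,box=None):
    h=cv2.cvtColor(img,cv2.COLOR_BGR2HSV);m=cv2.inRange(h,np.array(lo),np.array(hi))
    if box:
        k=np.zeros_like(m);x0,y0,x1,y1=box;k[y0:y1,x0:x1]=m[y0:y1,x0:x1];m=k
    n,l,s,c=cv2.connectedComponentsWithStats(m)
    if n<2:return None,None
    i=1+np.argmax(s[1:,4]);return c[i],l==i
E
python3 - <<'E'
from h import *
I={n:cv2.imread(f"pics/{n}0.png") for n in("top","scene")};D={n:np.load(f"{n}0.npy") for n in I}
boxes={"mallet":{"top":(340,205,380,240),"scene":(205,175,240,210)},"pin":{"top":(228,185,252,210),"scene":(300,228,328,250)},"bar":{"top":(255,225,310,245),"scene":(270,175,325,208)}}
rng={"mallet":((4,120,80),(18,255,255)),"pin":((0,150,70),(6,255,255)),"bar":((20,120,80),(35,255,255))}
zz={"mallet":.07,"pin":.134,"bar":.155}
for k in boxes:
    u={}
    for n in I:
        c,m=blob(I[n],*rng[k],boxes[k][n]);u[n]=c
        if c is None: print(k,n,"none");continue
        ys,xs=np.nonzero(m);P=np.array([pt(n,(x,y),D[n][y,x]) for x,y in zip(xs,ys)])
        print(k,n,c.round(1),m.sum(),"plane",ray(n,c,zz[k]).round(3),"depth med",np.median(P,0).round(3),"zmax",P[:,2].max().round(3))
        if k=="bar":
            r=cv2.fitLine(np.c_[xs,ys].astype(np.float32),2,0,.01,.01).ravel();a=ray(n,r[2:]-20*r[:2],.155);b=ray(n,r[2:]+20*r[:2],.155);v=b-a;print(" yaw bar",np.degrees(np.arctan2(v[1],v[0])))
    print(k,"tri",tri(u["top"],u["scene"]).round(3))
# handle: dark pixels
h=cv2.cvtColor(I["top"],cv2.COLOR_BGR2HSV);c,m=blob(I["top"],(0,0,0),(180,255,60),(350,225,380,280))
ys,xs=np.nonzero(m);r=cv2.fitLine(np.c_[xs,ys].astype(np.float32),2,0,.01,.01).ravel()
a=ray("top",r[2:]-15*r[:2],.048);b=ray("top",r[2:]+15*r[:2],.048);print("handle",c,ray("top",c,.048).round(3),np.degrees(np.arctan2(*(a-b)[1::-1])),m.sum())
t=I["top"];cr=np.hstack([cv2.resize(t[200:280,330:410],(380,380),interpolation=2),cv2.resize(t[180:255,225:330],(420,380),interpolation=2)]);cv2.imwrite("pics/crop1.png",cr)
E
```

```text
mallet top [355.1 225.1] 7 plane [ 0.478 -0.29   0.07 ] depth med [ 0.478 -0.294  0.027] zmax 0.069
mallet scene [222.1 188.2] 80 plane [ 0.493 -0.305  0.07 ] depth med [ 0.495 -0.304  0.072] zmax 0.08
mallet tri [ 0.483 -0.3    0.063]
pin top [240.6 195.2] 37 plane [0.591 0.119 0.134] depth med [0.592 0.118 0.131] zmax 0.139
pin scene [313.8 237.1] 44 plane [0.594 0.119 0.134] depth med [0.593 0.118 0.133] zmax 0.141
pin tri [0.592 0.119 0.132]
bar top [281.6 234.6] 133 plane [ 0.446 -0.022  0.155] depth med [ 0.446 -0.02   0.153] zmax 0.163
 yaw bar -93.03501932431654
bar scene [297.2 191.1] 98 plane [ 0.453 -0.013  0.155] depth med [ 0.449 -0.014  0.152] zmax 0.162
 yaw bar 82.1102640880968
bar tri [ 0.446 -0.02   0.145]
handle [363.47080292 250.01824818] [ 0.387 -0.32   0.048] 7.6497684005379325 274
```

View pics/crop1.png

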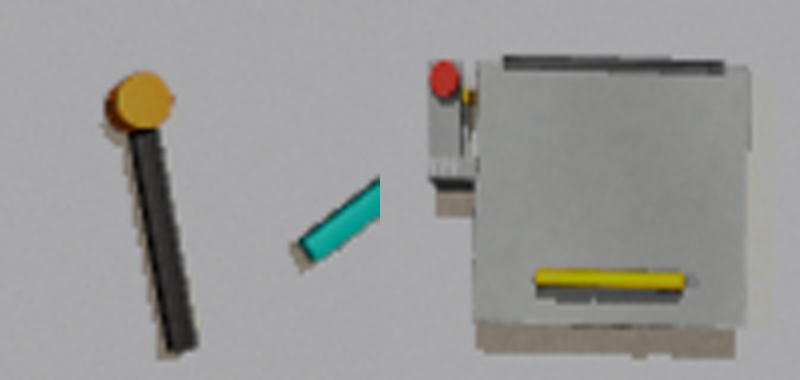

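The crop confirms the orange round head (top ≈(360.5,221)) with its black handle running down to (368,272). The red pin is on its grey bracket beside the lid, and the yellow bar is at the front.

```bash
cat >> h.py <<'E'
def delta(p,yaw_y,tilt=0):
    """tool-frame shift to p, first turning about tool z so tool y has world yaw (mod 180)"""
    s=bot.state();R=np.array(s["eef_rot"]);y=np.degrees(np.arctan2(R[1,1],R[0,1]))
    dy=(yaw_y-y+90)%180-90;a=np.radians(-dy)
    Rn=R@cv2.Rodrigues(np.array([0,0,a]))[0];e=np.array(p)-s["ee_pos"]
    print("t",s["time_s"],"pos",np.round(s["ee_pos"],4),"q",np.round(s["joint_pos"],2),"\n rotz",round(-dy,1),"shift after turn",(Rn.T@e).round(4),"before turn",(R.T@e).round(4))
    return Rn
E
python3 - <<'E'
from h import *
t=cv2.imread("pics/top0.png")
c,m=blob(t,(8,120,130),(30,255,255),(340,205,380,240));print(c,m.sum())
(x,y),r=cv2.minEnclosingCircle(np.argwhere(m)[:,::-1].astype(np.float32));print(x,y,r)
h=ray("top",c,.07);print("head",h.round(4))
v=h-np.array([.387,-.320,.07]);print("yaw",np.degrees(np.arctan2(v[1],v[0])),"dist",np.hypot(v[0],v[1]))
yaw=np.radians(8);g=h-.045*np.array([np.cos(yaw),np.sin(yaw),0]);print("grip",g)
Rn=delta([g[0],g[1],.30],98)
print("via",Rn.T@(np.array([.5,.3,.3])-bot.state()["ee_pos"]),"via->grip",Rn.T@(np.array([g[0],g[1],.3])-[.5,.3,.3]))
E
```

```text
[359.8        220.65714286] 105
359.5 220.5 6.041623115539551
head [ 0.4934 -0.3081  0.07  ]
yaw 6.38399675591299 dist 0.10710562918045656
grip [ 0.44887941 -0.31435357  0.07      ]
t 0.1 pos [0.203  0.6168 0.2258] q [-0.99  0.5  -0.43  1.55  0.22  1.14 -0.21] 
 rotz -26.2 shift after turn [-0.1139 -0.9565 -0.0728] before turn [-0.5246 -0.8078 -0.0728]
via [-0.24999852 -0.3551972  -0.07388376] via->grip [ 0.1361241  -0.60125928  0.00106551]
```

Call:
{"op": "jog_arm", "data": {"commands": [{"rot": [0,0,-8.4]},{"rot": [0,0,-8.4]},{"rot": [0,0,-8.4]},{"travel": [-0.03,-0.044,-0.01]},{"travel": [-0.03,-0.044,-0.01]},{"travel": [-0.03,-0.044,-0.01]},{"travel": [-0.03,-0.044,-0.01]},{"travel": [-0.03,-0.044,-0.01]}], "jaw": -1}}

```text
$.commands[0]: bad value
```

Call:
{"op": "jog_arm", "data": {"commands": [{"travel": [-0.03,-0.044,-0.01]},{"travel": [-0.03,-0.044,-0.01]},{"travel": [-0.03,-0.044,-0.003]},{"travel": [0.012,-0.054,0]},{"travel": [0.012,-0.054,0]},{"travel": [0.012,-0.054,0]},{"travel": [0.012,-0.054,0]},{"travel": [0.012,-0.054,0]}]}}

```text
$.commands[0]: bad value
```

Call:
{"op": "jog_arm", "data": {"commands": [{"travel": [0.012,-0.054,0]},{"travel": [0.012,-0.054,0]},{"travel": [0.012,-0.054,0]},{"travel": [0.012,-0.054,0]},{"travel": [0.012,-0.054,0]},{"travel": [0.012,-0.054,0]},{},{}]}}

```text
$.commands[0]: bad value
```

```bash
python3 - <<'E'
from h import *
p,d=bot.snapshot("scene");cv2.imwrite("pics/s1.png",cv2.resize(p[90:270,130:370],(800,600)))
Rn=delta([.448,-.314,.021],97);print(np.array(bot.state()["eef_rot"]).round(3).tolist())
E
```

```text
t 0.15 pos [0.203  0.6169 0.2259] q [-0.99  0.5  -0.43  1.55  0.22  1.14 -0.21] 
 rotz -25.2 shift after turn [-0.1298 -0.9536  0.2061] before turn [-0.5236 -0.8075  0.2061]
[[-0.95, 0.312, -0.0], [0.312, 0.95, -0.001], [0.0, -0.001, -1.0]]
```

View pics/s1.png

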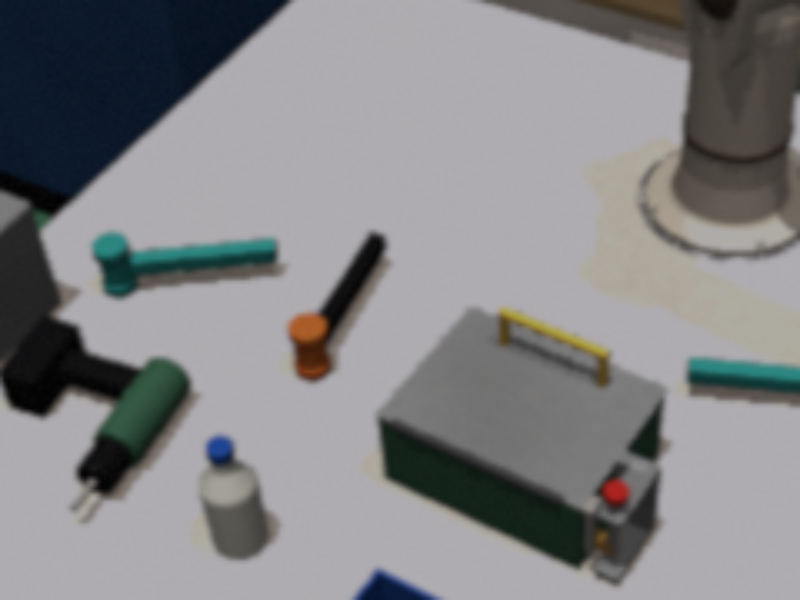

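The calls were refused because each row needs both keys. The picture shows the scene unchanged, with the mallet head at crop (310,345) and its handle up to (377,242). I'll resend the moves with both keys.

Call:
{"op": "jog_arm", "data": {"commands": [{"travel": [0,0,0],"rot": [0,0,-8.4]},{"travel": [0,0,0],"rot": [0,0,-8.4]},{"travel": [0,0,0],"rot": [0,0,-8.4]},{"travel": [-0.03,-0.044,-0.01],"rot": [0,0,0]},{"travel": [-0.03,-0.044,-0.01],"rot": [0,0,0]},{"travel": [-0.03,-0.044,-0.01],"rot": [0,0,0]},{"travel": [-0.03,-0.044,-0.01],"rot": [0,0,0]},{"travel": [-0.03,-0.044,-0.01],"rot": [0,0,0]}], "jaw": -1}}

```text
time_s: 1.15
ee_pos: [0.3797, 0.4157, 0.2769]
eef_rot: [[-0.993, -0.122, -0.0], [-0.122, 0.993, -0.0], [0.0, -0.0, -1.0]]
contact_force: [0.6, 1.3, 0.2]
finger_gap: 1.002
gripper_force: 0.0
```

Call:
{"op": "jog_arm", "data": {"commands": [{"travel": [-0.03,-0.044,-0.01],"rot": [0,0,0]},{"travel": [-0.03,-0.044,-0.01],"rot": [0,0,0]},{"travel": [-0.03,-0.044,-0.003],"rot": [0,0,0]},{"travel": [0.012,-0.054,0],"rot": [0,0,0]},{"travel": [0.012,-0.054,0],"rot": [0,0,0]},{"travel": [0.012,-0.054,0],"rot": [0,0,0]},{"travel": [0.012,-0.054,0],"rot": [0,0,0]},{"travel": [0.012,-0.054,0],"rot": [0,0,0]}]}}

```text
time_s: 2.15
ee_pos: [0.4569, 0.0202, 0.2997]
eef_rot: [[-0.993, -0.122, 0.0], [-0.122, 0.993, -0.0], [-0.0, -0.0, -1.0]]
contact_force: [1.1, -0.4, 0.0]
finger_gap: 0.999
gripper_force: 0.0
```

Call:
{"op": "jog_arm", "data": {"commands": [{"travel": [0.012,-0.054,0],"rot": [0,0,0]},{"travel": [0.012,-0.054,0],"rot": [0,0,0]},{"travel": [0.012,-0.054,0],"rot": [0,0,0]},{"travel": [0.012,-0.054,0],"rot": [0,0,0]},{"travel": [0.012,-0.054,0],"rot": [0,0,0]},{"travel": [0.012,-0.054,0],"rot": [0,0,0]},{"travel": [0,0,0],"rot": [0,0,0]},{"travel": [0,0,0],"rot": [0,0,0]}]}}

```text
time_s: 3.15
ee_pos: [0.4254, -0.3077, 0.2992]
eef_rot: [[-0.993, -0.122, -0.001], [-0.122, 0.993, 0.001], [0.001, 0.001, -1.0]]
contact_force: [0.1, 0.3, -0.5]
finger_gap: 0.998
gripper_force: 0.0
```

```bash
python3 - <<'E'
from h import *
Rn=delta([.448,-.314,.021],97);print(np.array(bot.state()["eef_rot"]).round(3).tolist())
E
```

```text
t 3.15 pos [ 0.4254 -0.3077  0.2992] q [ 0.5   0.18  0.09  1.79 -0.02  1.18  2.28] 
 rotz -0.0 shift after turn [-0.0218 -0.0094  0.2782] before turn [-0.0218 -0.0094  0.2782]
[[-0.993, -0.122, -0.001], [-0.122, 0.993, 0.001], [0.001, 0.001, -1.0]]
```

Call:
{"op": "jog_arm", "data": {"commands": [{"travel": [-0.011,-0.005,0.05],"rot": [0,0,0]},{"travel": [-0.011,-0.0045,0.05],"rot": [0,0,0]},{"travel": [0,0,0.05],"rot": [0,0,0]},{"travel": [0,0,0.05],"rot": [0,0,0]},{"travel": [0,0,0.04],"rot": [0,0,0]},{"travel": [0,0,0.025],"rot": [0,0,0]},{"travel": [0,0,0.013],"rot": [0,0,0]},{"travel": [0,0,0],"rot": [0,0,0]}]}}

```text
time_s: 4.15
ee_pos: [0.4486, -0.3138, 0.0213]
eef_rot: [[-0.992, -0.123, -0.001], [-0.123, 0.992, 0.001], [0.001, 0.001, -1.0]]
contact_force: [0.2, -0.1, 0.2]
finger_gap: 1.0
gripper_force: 0.0
```

Call:
{"op": "jog_arm", "data": {"commands": [{"travel": [0,0,0],"rot": [0,0,0]},{"travel": [0,0,0],"rot": [0,0,0]},{"travel": [0,0,0],"rot": [0,0,0]},{"travel": [0,0,0],"rot": [0,0,0]},{"travel": [0,0,0],"rot": [0,0,0]},{"travel": [0,0,0],"rot": [0,0,0]},{"travel": [0,0,0],"rot": [0,0,0]},{"travel": [0,0,0],"rot": [0,0,0]}], "jaw": 1, "force": 60}}

```text
time_s: 5.15
ee_pos: [0.4483, -0.315, 0.0216]
eef_rot: [[-0.993, -0.122, -0.0], [-0.122, 0.993, 0.0], [0.0, 0.0, -1.0]]
contact_force: [0.3, 0.5, 0.0]
finger_gap: 0.231
gripper_force: 59.9
```

Call:
{"op": "jog_arm", "data": {"commands": [{"travel": [0,0,-0.03],"rot": [0,0,0]},{"travel": [0,0,-0.05],"rot": [0,0,0]},{"travel": [0,0,-0.05],"rot": [0,0,0]},{"travel": [0,0,-0.05],"rot": [0,0,0]},{"travel": [0,0,-0.03],"rot": [0,0,0]},{"travel": [0,0,-0.02],"rot": [0,0,0]},{"travel": [0,0,0],"rot": [0,0,0]},{"travel": [0,0,0],"rot": [0,0,0]}]}}

```text
time_s: 6.15
ee_pos: [0.4474, -0.3144, 0.25]
eef_rot: [[-0.993, -0.122, -0.003], [-0.122, 0.993, 0.002], [0.002, 0.002, -1.0]]
contact_force: [-0.4, 0.3, -4.3]
finger_gap: 0.239
gripper_force: 59.9
```

```bash
python3 - <<'E'
from h import *
p,d=bot.snapshot("scene");cv2.imwrite("pics/s2.png",cv2.resize(p[90:270,130:370],(800,600)))
np.save("s2d.npy",d);cv2.imwrite("s2.png",p)
c,m=blob(p,(4,120,80),(18,255,255),(130,90,290,250));print(c)
ys,xs=np.nonzero(m);P=np.array([pt("scene",(x,y),d[y,x]) for x,y in zip(xs,ys)]);print(len(P),np.percentile(P,[2,50,98],axis=0).round(3))
# at the pin: mallet yaw 0 -> hand 45mm behind
delta([.547,.119,.25],90)
E
```

```text
[214.50515464 139.95876289]
97 [[ 0.456 -0.327  0.287]
 [ 0.494 -0.305  0.299]
 [ 0.513 -0.286  0.304]]
t 6.2 pos [ 0.4473 -0.3144  0.2498] q [ 0.49  0.26  0.09  1.8  -0.03  1.08  2.28] 
 rotz 7.0 shift after turn [-9.970e-02  4.334e-01  3.000e-04] before turn [-1.517e-01  4.180e-01  3.000e-04]
```

View pics/s2.png

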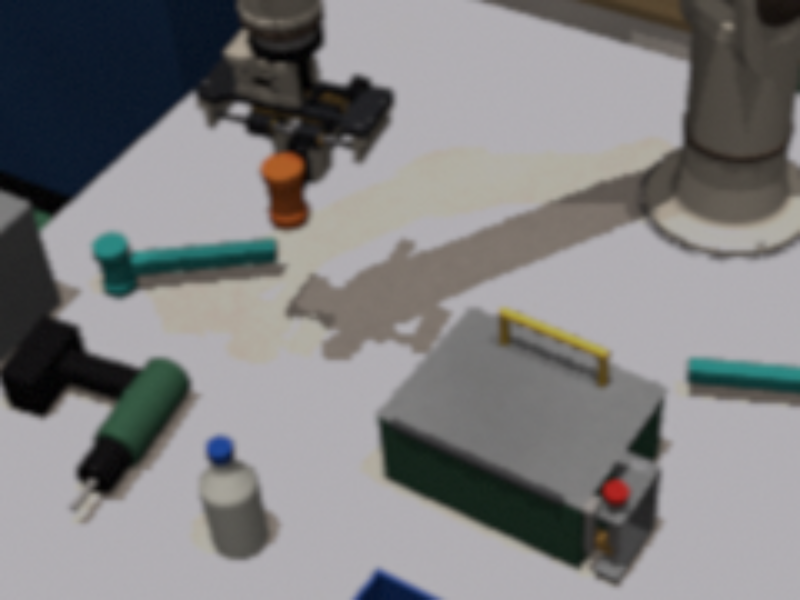

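The mallet is held level, with its head at crop (286,190) and top at about z 0.30. Next I carry it over the pin.

Call:
{"op": "jog_arm", "data": {"commands": [{"travel": [0,0,0],"rot": [0,0,7]},{"travel": [-0.0143,0.04,0],"rot": [0,0,0]},{"travel": [-0.0143,0.06,0],"rot": [0,0,0]},{"travel": [-0.0143,0.06,0],"rot": [0,0,0]},{"travel": [-0.0143,0.06,0],"rot": [0,0,0]},{"travel": [-0.0143,0.06,0],"rot": [0,0,0]},{"travel": [-0.0143,0.06,0],"rot": [0,0,0]},{"travel": [-0.0143,0.055,0],"rot": [0,0,0]}]}}

```text
time_s: 7.2
ee_pos: [0.5479, 0.0821, 0.2502]
eef_rot: [[-1.0, -0.0, -0.003], [-0.0, 1.0, 0.0], [0.003, 0.0, -1.0]]
contact_force: [1.7, -0.5, -5.6]
finger_gap: 0.236
gripper_force: 59.9
```

Call:
{"op": "jog_arm", "data": {"commands": [{"travel": [0,0.038,0],"rot": [0,0,0]},{"travel": [0,0,0.03],"rot": [0,0,0]},{"travel": [0,0,0.03],"rot": [0,0,0]},{"travel": [0,0,0.01],"rot": [0,0,0]},{"travel": [0,0,0],"rot": [0,0,0]},{"travel": [0,0,0],"rot": [0,0,0]}]}}

```text
time_s: 7.95
ee_pos: [0.5495, 0.118, 0.1827]
eef_rot: [[-1.0, 0.0, 0.002], [0.0, 1.0, 0.001], [-0.002, 0.001, -1.0]]
contact_force: [0.5, 0.0, -3.7]
finger_gap: 0.235
gripper_force: 59.9
```

```bash
python3 - <<'E'
from h import *
p,d=bot.snapshot("scene");q,e=bot.snapshot("top")
for n,im,dd,b in(("scene",p,d,(280,180,360,260)),("top",q,e,(210,150,280,220))):
    c,m=blob(im,(7,120,80),(18,255,255),b)
    if c is None: print(n);continue
    ys,xs=np.nonzero(m);P=np.array([pt(n,(x,y),dd[y,x]) for x,y in zip(xs,ys)]);print(n,c,len(P),np.percentile(P,[3,50,97],axis=0).round(3).tolist())
delta([.547,.119,.18],90)
cv2.imwrite("pics/s3.png",np.hstack([cv2.resize(p[170:280,270:380],(400,400),interpolation=2),cv2.resize(q[150:260,200:310],(400,400),interpolation=2)]))
E
```

```text
scene [314.82119205 217.40397351] 151 [[0.555, 0.098, 0.21], [0.595, 0.119, 0.232], [0.615, 0.14, 0.237]]
top
t 8.05 pos [0.5496 0.118  0.183 ] q [-0.13  0.36 -0.16  1.83  0.07  0.95  1.25] 
 rotz -0.0 shift after turn [0.0026 0.001  0.003 ] before turn [0.0026 0.001  0.003 ]
```

View pics/s3.png

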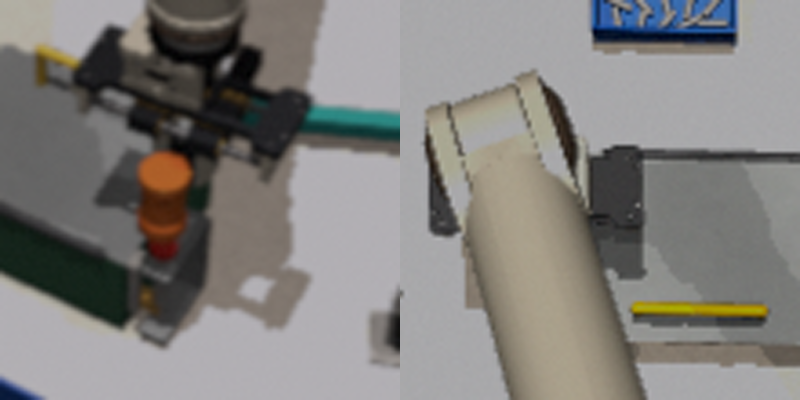

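The head, at left panel (164,190), is directly above the red pin at (163,240). Now I drive it down.

Call:
{"op": "jog_arm", "data": {"commands": [{"travel": [0.002,0.001,0.02],"rot": [0,0,0]},{"travel": [0,0,0.012],"rot": [0,0,0]},{"travel": [0,0,0.008],"rot": [0,0,0]},{"travel": [0,0,0.005],"rot": [0,0,0]},{"travel": [0,0,0],"rot": [0,0,0]},{"travel": [0,0,0],"rot": [0,0,0]}]}}

```text
time_s: 8.8
ee_pos: [0.5467, 0.1193, 0.1381]
eef_rot: [[-1.0, -0.0, 0.0], [-0.0, 1.0, 0.0], [-0.0, 0.0, -1.0]]
contact_force: [-6.8, 0.3, 8.9]
finger_gap: 0.232
gripper_force: 60.0
```

```bash
cat > chk.py <<'E'
from h import *
p,d=bot.snapshot("scene")
c,m=blob(p,(7,120,80),(18,255,255),(280,180,360,265));ys,xs=np.nonzero(m);P=np.array([pt("scene",(x,y),d[y,x]) for x,y in zip(xs,ys)]);print(c,np.percentile(P,[3,50,97],axis=0).round(3).tolist())
s=bot.state();print(s["ee_pos"],s["contact_force"],s["ft_torque"],s["time_s"])
E
python3 chk.py
```

```text
[314.88590604 226.14765101] [[0.533, 0.07, 0.106], [0.591, 0.121, 0.188], [0.61, 0.14, 0.192]]
[0.54662455 0.11928687 0.13808998] [-7.10371526 -0.20767537  8.0621024 ] [-0.02221132  1.29815402  0.06397935] 8.85
```

Call:
{"op": "jog_arm", "data": {"commands": [{"travel": [0,0,0.003],"rot": [0,0,0]},{"travel": [0,0,0.003],"rot": [0,0,0]},{"travel": [0,0,0],"rot": [0,0,0]}]}}

```text
time_s: 9.22
ee_pos: [0.5456, 0.1195, 0.1348]
eef_rot: [[-1.0, -0.001, -0.001], [-0.001, 1.0, -0.0], [0.001, -0.0, -1.0]]
contact_force: [-18.5, -2.1, 32.3]
finger_gap: 0.235
gripper_force: 60.0
```

```bash
python3 chk.py
```

```text
[315.47552448 225.61538462] [[0.565, 0.099, 0.177], [0.589, 0.121, 0.188], [0.607, 0.14, 0.192]]
[0.54553913 0.1194882  0.13473185] [-19.03811513  -2.16535043  31.73945122] [-0.45343217  3.31120668 -0.03391543] 9.275
```

The force jumped to about 32 N with no further sinking, so the pin has bottomed out. I lift the mallet and take it back.

Call:
{"op": "jog_arm", "data": {"commands": [{"travel": [0,0,-0.015],"rot": [0,0,0]},{"travel": [0,0,-0.04],"rot": [0,0,0]},{"travel": [0,0,-0.05],"rot": [0,0,0]},{"travel": [0,0,-0.012],"rot": [0,0,0]},{"travel": [0.013,-0.05,0],"rot": [0,0,0]},{"travel": [0.013,-0.06,0],"rot": [0,0,0]},{"travel": [0.013,-0.06,0],"rot": [0,0,0]},{"travel": [0.013,-0.06,0],"rot": [0,0,0]}]}}

```text
time_s: 10.28
ee_pos: [0.4934, -0.1131, 0.2464]
eef_rot: [[-1.0, -0.0, -0.001], [-0.0, 1.0, -0.0], [0.001, -0.0, -1.0]]
contact_force: [1.5, -0.2, -3.9]
finger_gap: 0.235
gripper_force: 60.0
```

Call:
{"op": "jog_arm", "data": {"commands": [{"travel": [0.013,-0.06,0],"rot": [0,0,0]},{"travel": [0.013,-0.06,0],"rot": [0,0,0]},{"travel": [0.013,-0.05,0],"rot": [0,0,0]},{"travel": [0.005,-0.034,0],"rot": [0,0,0]},{"travel": [0,0,0],"rot": [0,0,0]},{"travel": [0,0,0],"rot": [0,0,0]}]}}

```text
time_s: 11.02
ee_pos: [0.4502, -0.3143, 0.2463]
eef_rot: [[-1.0, 0.0, -0.002], [0.0, 1.0, 0.001], [0.002, 0.001, -1.0]]
contact_force: [-0.1, 0.3, -3.8]
finger_gap: 0.235
gripper_force: 60.0
```

```bash
python3 - <<'E'
from h import *
delta([.448,-.314,.026],90)
p,d=bot.snapshot("scene");q,e=bot.snapshot("top")
for n,im,dd,b in(("scene",p,d,(295,228,335,260)),("top",q,e,(225,180,255,215))):
    c,m=blob(im,(0,150,70),(6,255,255),b)
    ys,xs=np.nonzero(m);P=np.array([pt(n,(x,y),dd[y,x]) for x,y in zip(xs,ys)]);print(n,c,len(P),np.percentile(P,[10,50,90],axis=0).round(3).tolist())
c,m=blob(p,(4,120,80),(18,255,255),(130,90,290,250));ys,xs=np.nonzero(m);P=np.array([pt("scene",(x,y),d[y,x]) for x,y in zip(xs,ys)]);print("mallet",np.percentile(P,[2,50,98],axis=0).round(3).tolist())
E
```

```text
t 11.025 pos [ 0.4502 -0.3143  0.2463] q [ 0.47  0.27  0.1   1.8  -0.03  1.08  2.16] 
 rotz -0.0 shift after turn [ 0.0018 -0.      0.2203] before turn [ 0.0018 -0.      0.2203]
scene [313.975 240.075] 40 [[0.58, 0.111, 0.113], [0.592, 0.12, 0.118], [0.6, 0.128, 0.121]]
top [240.91428571 195.68571429] 35 [[0.584, 0.112, 0.112], [0.591, 0.119, 0.117], [0.598, 0.128, 0.121]]
mallet [[0.471, -0.328, 0.289], [0.496, -0.309, 0.299], [0.514, -0.293, 0.305]]
```

The pin top now sits at 0.117–0.118 m, so it is home. I set the mallet down.

Call:
{"op": "jog_arm", "data": {"commands": [{"travel": [0,0,0.05],"rot": [0,0,0]},{"travel": [0,0,0.06],"rot": [0,0,0]},{"travel": [0,0,0.055],"rot": [0,0,0]},{"travel": [0,0,0.035],"rot": [0,0,0]},{"travel": [0,0,0.02],"rot": [0,0,0]},{"travel": [0,0,0.003],"rot": [0,0,0]},{"travel": [0,0,0],"rot": [0,0,0]},{"travel": [0,0,0],"rot": [0,0,0]}]}}

```text
time_s: 12.12
ee_pos: [0.4517, -0.3155, 0.026]
eef_rot: [[-1.0, -0.0, 0.002], [-0.0, 1.0, -0.001], [-0.002, -0.001, -1.0]]
contact_force: [-0.2, -0.4, -4.5]
finger_gap: 0.236
gripper_force: 60.0
```

Call:
{"op": "jog_arm", "data": {"commands": [{"travel": [0,0,0.003],"rot": [0,0,0]},{"travel": [0,0,0.002],"rot": [0,0,0]},{"travel": [0,0,0],"rot": [0,0,0]},{"travel": [0,0,0],"rot": [0,0,0]}]}}

```text
time_s: 12.62
ee_pos: [0.4505, -0.3151, 0.0197]
eef_rot: [[-1.0, 0.0, -0.0], [0.0, 1.0, 0.0], [0.0, 0.0, -1.0]]
contact_force: [-0.4, 0.4, -4.6]
finger_gap: 0.237
gripper_force: 60.0
```

Call:
{"op": "jog_arm", "data": {"commands": [{"travel": [0,0,0.002],"rot": [0,0,0]},{"travel": [0,0,0.002],"rot": [0,0,0]},{"travel": [0,0,0],"rot": [0,0,0]}]}}

```text
time_s: 13.0
ee_pos: [0.4505, -0.3154, 0.0186]
eef_rot: [[-1.0, 0.0, 0.0], [0.0, 1.0, 0.0], [-0.0, 0.0, -1.0]]
contact_force: [-9.5, 6.1, 26.0]
finger_gap: 0.236
gripper_force: 60.0
```

Call:
{"op": "jog_arm", "data": {"commands": [{"travel": [0,0,0],"rot": [0,0,0]},{"travel": [0,0,0],"rot": [0,0,0]},{"travel": [0,0,0],"rot": [0,0,0]},{"travel": [0,0,0],"rot": [0,0,0]},{"travel": [0,0,0],"rot": [0,0,0]},{"travel": [0,0,0],"rot": [0,0,0]},{"travel": [0,0,0],"rot": [0,0,0]},{"travel": [0,0,0],"rot": [0,0,0]}], "jaw": -1}}

```text
time_s: 14.0
ee_pos: [0.4505, -0.3151, 0.0157]
eef_rot: [[-1.0, 0.0, -0.0], [0.0, 1.0, 0.0], [0.0, 0.0, -1.0]]
contact_force: [-0.8, -1.2, -1.0]
finger_gap: 0.994
gripper_force: 0.0
```

Call:
{"op": "jog_arm", "data": {"commands": [{"travel": [0,0,-0.02],"rot": [0,0,0]},{"travel": [0,0,-0.05],"rot": [0,0,0]},{"travel": [0,0,-0.06],"rot": [0,0,0]},{"travel": [0,0,-0.06],"rot": [0,0,0]},{"travel": [0,0,-0.06],"rot": [0,0,0]},{"travel": [0,0,-0.03],"rot": [0,0,0]},{"travel": [0,0,0],"rot": [0,0,0]}]}}

```text
time_s: 14.88
ee_pos: [0.452, -0.3161, 0.299]
eef_rot: [[-1.0, 0.0, 0.005], [0.0, 1.0, -0.003], [-0.005, -0.003, -1.0]]
contact_force: [0.5, 0.1, -0.5]
finger_gap: 0.999
gripper_force: 0.0
```

```bash
python3 - <<'E'
from h import *
p,d=bot.snapshot("scene");c,m=blob(p,(4,120,80),(18,255,255),(180,150,290,230));ys,xs=np.nonzero(m);P=np.array([pt("scene",(x,y),d[y,x]) for x,y in zip(xs,ys)]);print("mallet",c,np.percentile(P,[2,50,98],axis=0).round(3).tolist())
cv2.imwrite("pics/s4.png",cv2.resize(p[90:270,130:370],(800,600)))
c,m=blob(p,(20,120,80),(35,255,255),(270,175,325,208));ys,xs=np.nonzero(m);P=np.array([pt("scene",(x,y),d[y,x]) for x,y in zip(xs,ys)]);print("bar",c,ray("scene",c,.15),np.median(P,0))
Rn=delta([.447,-.022,.29],-3.2)
print("down",Rn.T@np.array([0,0,-1]))
E
```

```text
mallet [219.98837209 188.34883721] [[0.475, -0.329, 0.06], [0.498, -0.312, 0.071], [0.518, -0.294, 0.077]]
bar [297.56701031 191.25773196] [ 0.44860543 -0.01338973  0.15      ] [ 0.44893939 -0.00851238  0.15281413]
t 14.925 pos [ 0.4509 -0.3154  0.2968] q [ 0.47  0.23  0.11  1.74 -0.03  1.18  2.16] 
 rotz -86.8 shift after turn [-0.2927  0.0203  0.0064] before turn [0.004  0.2934 0.0064]
down [-0.00104548  0.00223648  0.99999695]
```

View pics/s4.png

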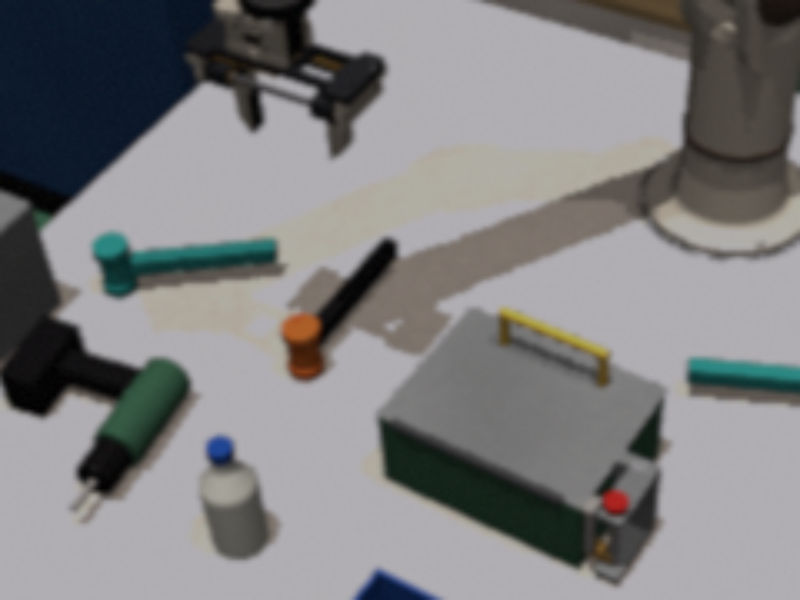

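The mallet stands upright on the bench with its head at crop (303,345), and the pin is down at (615,502). I go to the lid bar and turn +93° so the fingers close across it.

Call:
{"op": "jog_arm", "data": {"commands": [{"travel": [0,0.05,0],"rot": [0,0,0]},{"travel": [0,0.06,0],"rot": [0,0,0]},{"travel": [0.004,0.06,0],"rot": [0,0,0]},{"travel": [0,0.06,0],"rot": [0,0,0]},{"travel": [0,0.04,0],"rot": [0,0,0]},{"travel": [0,0.027,0],"rot": [0,0,10.4]},{"travel": [0,0,0],"rot": [0,0,10.4]},{"travel": [0,0,0],"rot": [0,0,10.4]}]}}

```text
time_s: 15.92
ee_pos: [0.4453, -0.0176, 0.2938]
eef_rot: [[-0.853, 0.522, -0.004], [0.522, 0.853, 0.0], [0.003, -0.002, -1.0]]
contact_force: [-1.0, 0.9, 0.7]
finger_gap: 1.002
gripper_force: 0.0
```

Call:
{"op": "jog_arm", "data": {"commands": [{"travel": [0,0,0],"rot": [0,0,10.4]},{"travel": [0,0,0],"rot": [0,0,10.4]},{"travel": [0,0,0],"rot": [0,0,10.4]},{"travel": [0,0,0],"rot": [0,0,10.4]},{"travel": [0,0,0],"rot": [0,0,10.4]},{"travel": [0,0,0],"rot": [0,0,10.4]},{"travel": [0,0,0],"rot": [0,0,0]},{"travel": [0,0,0],"rot": [0,0,0]}]}}

```text
time_s: 16.92
ee_pos: [0.446, -0.0181, 0.2948]
eef_rot: [[0.059, 0.998, -0.002], [0.998, -0.059, 0.0], [-0.0, -0.002, -1.0]]
contact_force: [-0.1, -0.1, -0.2]
finger_gap: 1.002
gripper_force: 0.0
```

```bash
python3 - <<'E'
from h import *
Rn=delta([.447,-.018,.131],-3.2);print(np.array(bot.state()["eef_rot"]).round(3).tolist())
E
```

```text
t 16.925 pos [ 0.446  -0.0181  0.2948] q [ 0.08  0.04 -0.1   1.96  0.    1.15 -0.08] 
 rotz -0.2 shift after turn [0.0002 0.0013 0.1638] before turn [0.0002 0.0013 0.1638]
[[0.059, 0.998, -0.002], [0.998, -0.059, 0.0], [-0.0, -0.002, -1.0]]
```

Call:
{"op": "jog_arm", "data": {"commands": [{"travel": [0,0.001,0.04],"rot": [0,0,0]},{"travel": [0,0,0.05],"rot": [0,0,0]},{"travel": [0,0,0.04],"rot": [0,0,0]},{"travel": [0,0,0.025],"rot": [0,0,0]},{"travel": [0,0,0.01],"rot": [0,0,0]},{"travel": [0,0,0],"rot": [0,0,0]},{"travel": [0,0,0],"rot": [0,0,0]}]}}

```text
time_s: 17.8
ee_pos: [0.4485, -0.0182, 0.1317]
eef_rot: [[0.062, 0.998, 0.002], [0.998, -0.062, 0.0], [0.0, 0.002, -1.0]]
contact_force: [-0.1, -0.2, 0.0]
finger_gap: 1.003
gripper_force: 0.0
```

Call:
{"op": "jog_arm", "data": {"commands": [{"travel": [0,0,0],"rot": [0,0,0]},{"travel": [0,0,0],"rot": [0,0,0]},{"travel": [0,0,0],"rot": [0,0,0]},{"travel": [0,0,0],"rot": [0,0,0]},{"travel": [0,0,0],"rot": [0,0,0]},{"travel": [0,0,0],"rot": [0,0,0]},{"travel": [0,0,0],"rot": [0,0,0]},{"travel": [0,0,0],"rot": [0,0,0]}], "jaw": 1, "force": 25}}

```text
time_s: 18.8
ee_pos: [0.4475, -0.0182, 0.1307]
eef_rot: [[0.063, 0.998, -0.0], [0.998, -0.063, 0.0], [0.0, -0.0, -1.0]]
contact_force: [-0.6, -1.2, 0.3]
finger_gap: 0.178
gripper_force: 0.0
```

Call:
{"op": "jog_arm", "data": {"commands": [{"travel": [0,0,0],"rot": [0,0,0]},{"travel": [0,0,0],"rot": [0,0,0]},{"travel": [0,0,0],"rot": [0,0,0]},{"travel": [0,0,0],"rot": [0,0,0]}]}}

```text
time_s: 19.3
ee_pos: [0.4469, -0.0181, 0.1306]
eef_rot: [[0.063, 0.998, -0.001], [0.998, -0.063, 0.0], [-0.0, -0.001, -1.0]]
contact_force: [-4.9, 0.4, 4.8]
finger_gap: 0.119
gripper_force: 25.0
```

Call:
{"op": "jog_arm", "data": {"commands": [{"travel": [0,0.0035,-0.01],"rot": [0,0,0]},{"travel": [0,0.004,-0.0098],"rot": [0,0,0]},{"travel": [0,0.005,-0.0094],"rot": [0,0,0]},{"travel": [0,0.005,-0.0093],"rot": [0,0,0]},{"travel": [0,0,0],"rot": [0,0,0]}]}}

```text
time_s: 19.92
ee_pos: [0.464, -0.019, 0.1698]
eef_rot: [[0.063, 0.998, -0.003], [0.998, -0.063, 0.0], [0.0, -0.003, -1.0]]
contact_force: [-7.6, 2.2, -1.6]
finger_gap: 0.123
gripper_force: 25.0
```

Call:
{"op": "jog_arm", "data": {"commands": [{"travel": [0,0.006,-0.0088],"rot": [0,0,0]},{"travel": [0,0.0063,-0.0084],"rot": [0,0,0]},{"travel": [0,0.007,-0.0079],"rot": [0,0,0]},{"travel": [0,0.0075,-0.0076],"rot": [0,0,0]},{"travel": [0,0.008,-0.007],"rot": [0,0,0]},{"travel": [0,0.0083,-0.0064],"rot": [0,0,0]},{"travel": [0,0,0],"rot": [0,0,0]}]}}

```text
time_s: 20.8
ee_pos: [0.5063, -0.0212, 0.2175]
eef_rot: [[0.062, 0.998, -0.004], [0.998, -0.062, 0.001], [0.0, -0.004, -1.0]]
contact_force: [-15.7, 1.4, 14.9]
finger_gap: 0.118
gripper_force: 25.0
```

```bash
cat > ang.py <<'E'
from h import *
s=bot.state();p=np.array(s["ee_pos"]);R=np.array(s["eef_rot"]);g=p-.019*R[:,2]
yaw=np.radians(-3.2);hx=np.array([.511,-.025])+.09*np.array([np.cos(yaw),np.sin(yaw)])
r=(g[:2]-hx)@[np.cos(yaw),np.sin(yaw)];z=g[2]-.102
print("grasp",g,"r",np.hypot(r,z),"angle",np.degrees(np.arctan2(z,-r))-16.87,s["contact_force"],s["finger_gap"])
im,d=bot.snapshot("scene");c,m=blob(im,(20,120,80),(35,255,255),(240,100,360,230))
ys,xs=np.nonzero(m);P=np.array([pt("scene",(x,y),d[y,x]) for x,y in zip(xs,ys)]);q=np.median(P,0)
r=(q[:2]-hx)@[np.cos(yaw),np.sin(yaw)];z=q[2]-.102;print("bar",len(P),q,np.hypot(r,z),np.degrees(np.arctan2(z,-r))-16.87)
E
python3 ang.py
```

```text
grasp [ 0.50636626 -0.02120079  0.23652484] r 0.16459432143774788 angle 37.94656857077925 [-15.72417013   1.39992139  14.92789029] 0.11753969527329884
bar 61 [0.50799928 0.01661107 0.23796636] 0.16604978538174206 38.09773020285462
```

Call:
{"op": "jog_arm", "data": {"commands": [{"travel": [0,0.006,-0.008],"rot": [0,0,0]},{"travel": [0,0.0085,-0.0062],"rot": [0,0,0]},{"travel": [0,0.009,-0.0055],"rot": [0,0,0]},{"travel": [0,0.0095,-0.0046],"rot": [0,0,0]},{"travel": [0,0,0],"rot": [0,0,0]},{"travel": [0,0,0],"rot": [0,0,0]}]}}

```text
time_s: 21.6
ee_pos: [0.5416, -0.0231, 0.239]
eef_rot: [[0.062, 0.998, -0.001], [0.998, -0.062, 0.001], [0.001, -0.001, -1.0]]
contact_force: [2.6, 4.9, -13.4]
finger_gap: 0.121
gripper_force: 25.0
```

```bash
python3 ang.py
```

```text
grasp [ 0.54156871 -0.0230849   0.25799845] r 0.1669909906838124 angle 52.22492124826701 [  2.57441177   4.92176026 -13.42388964] 0.12122669654677953
bar 74 [0.54264754 0.01907384 0.25714614] 0.16665688443227494 51.710484163947996
```

Call:
{"op": "jog_arm", "data": {"commands": [{"travel": [0,0.007,-0.0015],"rot": [0,0,0]},{"travel": [0,0.0075,-0.0015],"rot": [0,0,0]},{"travel": [0,0.007,-0.001],"rot": [0,0,0]},{"travel": [0,0,0],"rot": [0,0,0]},{"travel": [0,0,0],"rot": [0,0,0]},{"travel": [0,0,0],"rot": [0,0,0]}]}}

```text
time_s: 22.4
ee_pos: [0.5635, -0.0243, 0.2459]
eef_rot: [[0.062, 0.998, 0.002], [0.998, -0.062, 0.001], [0.001, 0.002, -1.0]]
contact_force: [-2.6, 5.1, 3.4]
finger_gap: 0.122
gripper_force: 25.0
```

```bash
python3 ang.py; python3 - <<'E'
from h import *
p,d=bot.snapshot("scene");cv2.imwrite("pics/s5.png",cv2.resize(p[90:300,180:460],(800,600)))
t,e=bot.snapshot("top")
# lid plane normal from grey depth pixels: fit on crate interior region
H=cv2.cvtColor(p,cv2.COLOR_BGR2HSV);c=bot.calibration("scene")
ys,xs=np.mgrid[100:270,220:370];ys=ys.ravel();xs=xs.ravel()
K=np.linalg.inv(c["mtx"])@np.array([xs,ys,np.ones(xs.size)]);P=((K*d[ys,xs]).T-c["t"])@c["R"]
yaw=np.radians(-3.2);ex=np.array([np.cos(yaw),np.sin(yaw)]);q=P[:,:2]-[.511,-.025];x=q@ex;y=q@[-ex[1],ex[0]]
k=(abs(y)<.115)&(P[:,2]>.115)&(P[:,2]<.27)&(x>-.06)&(x<.1)
X=np.c_[x,P[:,2]][k]
best=None;rs=np.random.default_rng(0)
for i in range(500):
    a,b=X[rs.choice(len(X),2)];v=b-a;L=np.hypot(*v)
    if L<.05: continue
    n=np.array([-v[1],v[0]])/L;inl=abs((X-a)@n)<.004
    if best is None or inl.sum()>best.sum(): best=inl
l=cv2.fitLine(X[best].astype(np.float32),2,0,.01,.01).ravel();print(len(X),best.sum(),"lid angle",np.degrees(np.arctan2(abs(l[1]),abs(l[0]))),l)
E
```

```text
grasp [ 0.56343915 -0.02434476  0.26492532] r 0.16722554341627321 angle 60.10832866513472 [-2.64892272  5.06181058  3.38773746] 0.12166173690385669
bar 86 [0.5632871  0.01823388 0.26252961] 0.16548843664166243 59.06842942522755
2617 2093 lid angle 59.067104 [ 0.5140338  -0.85776997  0.04470368  0.17997046]
```

View pics/s5.png

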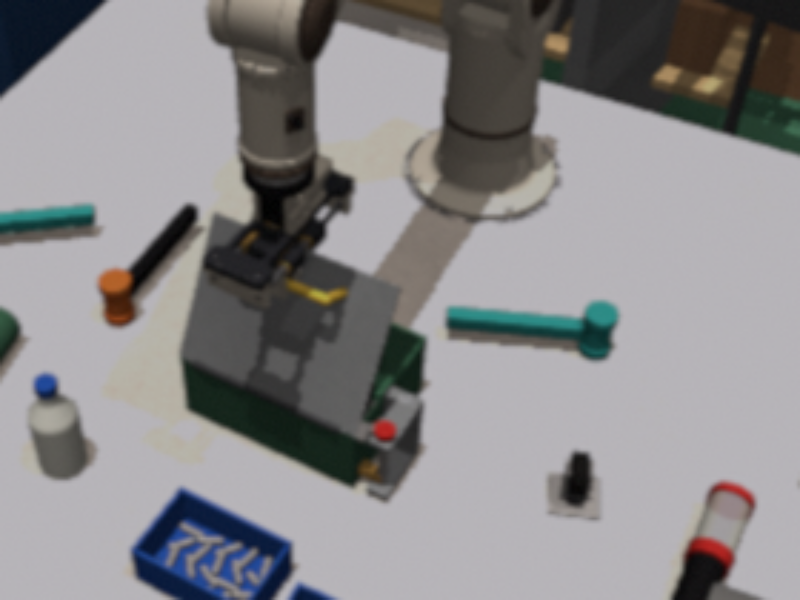

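The lid is open, and a plane fit to it gives 59°. The hand grips the bar at crop (300,290), the mallet stands at (117,297), the pin is down at (384,430), and the other things are unmoved. I let it settle briefly, then hand in.

Call:
{"op": "jog_arm", "data": {"commands": [{"travel": [0,0,0],"rot": [0,0,0]},{"travel": [0,0,0],"rot": [0,0,0]},{"travel": [0,0,0],"rot": [0,0,0]},{"travel": [0,0,0],"rot": [0,0,0]},{"travel": [0,0,0],"rot": [0,0,0]},{"travel": [0,0,0],"rot": [0,0,0]}]}}

```text
time_s: 23.3
ee_pos: [0.5634, -0.0243, 0.2459]
eef_rot: [[0.062, 0.998, 0.002], [0.998, -0.062, 0.001], [0.001, 0.002, -1.0]]
contact_force: [-3.3, 5.3, 2.6]
finger_gap: 0.121
gripper_force: 25.0
```

```bash
python3 -c "
from bench import bot
print(bot.state()['ee_pos'],bot.state()['gripper_force']);print(bot.close_job())"
```

```text
[ 0.56344768 -0.02431445  0.24592474] 25.046444535255432
the job is handed in; nothing more can be done
None
```

The job is handed in at about 23 s, with no verdict returned: the mallet drove the pin home and stands back on the bench, and the arm is holding the lid steady at a measured 59°.

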